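Load the snack-table carrier in dot order

ROBOT

A 6-joint arm with a two-finger parallel gripper is mounted at the origin on the work surface. World frame = base frame: x ahead of the robot, y to its left, z up, the work surface at z = 0. Lengths are in mm, angles in rad, forces in N, time in s.
With the tool pointing down it reaches from about 250 to 800 mm from the base axis. Payload 3.9 kg.
Tool frame: the origin (TCP) lies at the very end of the fingers, on their centre line; the grasp point (between the pads) lies 19 mm behind it; z points along the fingers, y is the line along which they close (so a half turn about z gives the same grasp; the last joint's range is limited). The gripper opens to 85 mm and grips with 20 to 120 N. Pads are 22 mm wide; open, the fingers measure 114 mm over their backs; the gripper's body (76 mm by 85 mm) begins 54 mm behind the grasp point. The pads swing forward as they close: fully open they stand 13 mm farther back than shut.
Start: joints at [-1.323, 0.26, -0.138, 1.173, 0, 1.571], TCP at [128.764, -508.955, 231.304] pointing down, gripper open.
Joint ranges: [-2.78, 2.78], [-0.83, 1.72], [-1.28, 1.37], [-1.9, 2.12], [-1.57, 1.48], [-3.14, 3.14]. Speed limits (rad/s): [2.57, 2.57, 3.14, 3.14, 3.14, 3.14].

INTERFACE

Orientations are given as a unit quaternion [w, x, y, z].
In Python, from station import bot gives the robot as it stands.
- The arm moves only by the tool drive_tool, never from a script. Its argument "targets" is a list of rows, each a list of 7 numbers: the closure, from -1 (fully open) to 1 (shut), then the shift along the world's x, y, z in units of 200 mm (1.0 is 200 mm), then the turn, a rotation vector about the world's x, y, z in units of 45 degrees (1.0 is 45 degrees). In form: [[jaw, dx, dy, dz, rx, ry, rz], ...]. A call has 1 to 12 rows; each row is the pose to reach, as a shift and turn from the pose commanded when the call began; what a row does not reach only later rows make up. A row lasts 1/8 s, in which the tool goes at most 62.5 mm and 10.7 degrees, less where a joint would pass 70% of its speed; a pose out of reach is approached as far as the arm can. A call with a number of a shift or a turn outside -1 to 1 is refused whole. A call with a gripper value outside its range is refused whole. The fingers move at their own pace and stop on an object; "grip_force" is the grip in N (left out, the last holds). Time passes only in rows, so rows that repeat a pose let the fingers close. It gives the time, the measured TCP pose, the force, the opening and the grip force at its end, in the units of the state.
- bot.get_state(): the state, without advancing time (a new reading comes with each control period).
- bot.capture(name): name is "scene" or "top"; returns the picture (480x640x3 uint8, blue, green, red); there is no depth.
- bot.camera_params(name): a dict with "fovy" (degrees; the focal length in pixels is half the picture's height over the tangent of half this angle, whatever the lens; pixels are square), "cx", "cy" (the principal point, pixels), "view" (4x4, takes a point from world to camera coordinates). Camera axes: x right, y up, looking along -z (the intrinsics and any distortion apply to the point x, -y, -z); pixel columns grow to the right and rows downward; lengths in mm; the calibration is good to about 2 mm. A picture is of the moment at which its call begins. camera_params takes no time and is no camera call.
- bot.sign_off(): hands the job in; it is judged then, once.
The state is a dict: "time_s": time; "joint_pos": joint angles; "qvel": joint speeds; "joint_efforts": joint torques, N m; "eef_pos": TCP position; "eef_rot": TCP orientation; "ft_force": force on the tool from outside, world axes, zero at the start; "wrist_torque": the same for the moment, N m; "gripper_width": opening from 0.0 (shut) to 1.0 (fully open); "finger_force": force on a finger pad.
Only numpy, scipy, OpenCV 4.12 (cv2) and the standard library are available. Lean on these libraries where they do the work, as an engineer would, in place of code of your own. Each camera call takes 0.05 s, during which the arm holds its last target. There are 200 camera calls.

TASK

Load the wooden carrier for the serving hatch in dot order: first stand the short white jar in the pocket beside the one-dot tag, then the middle-height canister in the pocket beside the two-dot tag, and last the tall squeeze bottle in the pocket beside the three-dot tag. Set each one down gently without dropping it, upright on the pocket's floor, and leave everything else on the table where it is.

Things in the scene. Friction and masses are not known exactly. Their poses are not given: they have to be found in the camera images.
- carrier: Wooden carrier, fixed on the table, three square pockets in a row along its y, pitch 88 mm. 274 mm long (y; 322 mm with the steel end loops), rim 35 mm high. Its x goes from -49 mm to +89 mm: pockets first, then a solid ledge, 40 mm wide and 35 mm high, along the +x side (the side away from the robot), carrying the tags. Origin: underside, beneath the middle pocket's centre; z up.
- tag1: Flat white tag with one black dot on top (each 18 mm across), 34 x 74 x 6 mm, lying on the ledge of the carrier beside one pocket (any of the three tags may be at any pocket). Origin: centre of its underside, 35 mm above the table. z up, y along the row of pockets, -x from the tag into the pocket it names (pocket centre at -69 mm along x).
- tag2: Flat white tag with two black dots in a line on top (each 18 mm across), 34 x 74 x 6 mm, lying on the ledge of the carrier beside one pocket (any of the three tags may be at any pocket). Origin: centre of its underside, 35 mm above the table. z up, y along the row of pockets, -x from the tag into the pocket it names (pocket centre at -69 mm along x).
- tag3: Flat white tag with three black dots in a line on top (each 18 mm across), 34 x 74 x 6 mm, lying on the ledge of the carrier beside one pocket (any of the three tags may be at any pocket). Origin: centre of its underside, 35 mm above the table. z up, y along the row of pockets, -x from the tag into the pocket it names (pocket centre at -69 mm along x).
- pocket1 (a point): Centre of the floor of the pocket marked by the one-dot tag, 8 mm above the table. The pocket is 78 x 78 mm inside, its walls 10 mm thick, their rims 27 mm above this point. z up, y along the row.
- pocket2 (a point): Centre of the floor of the pocket marked by the two-dot tag, 8 mm above the table. The pocket is 78 x 78 mm inside, its walls 10 mm thick, their rims 27 mm above this point. z up, y along the row.
- pocket3 (a point): Centre of the floor of the pocket marked by the three-dot tag, 8 mm above the table. The pocket is 78 x 78 mm inside, its walls 10 mm thick, their rims 27 mm above this point. z up, y along the row.
- jar: Short white round jar, 90 mm high, body 58 mm across up to 66 mm height, lid 60 mm across above 71 mm. Standing upright, closed. About 0.25 kg. Origin: centre of its underside, z up along its axis.
- canister: White straight canister, middle height: 135 mm high, 58 mm across over its whole height. Standing upright, closed. About 0.25 kg. Origin: centre of its underside, z up along its axis.
- bottle: Tall white squeeze bottle, 175 mm high: body 58 mm across up to 145 mm, then a 36 mm cap up to 165 mm and a thin nozzle up to 175 mm. Rigid, standing upright. About 0.3 kg. Origin: centre of its underside, z up along its axis.
- spoon: Wooden spoon lying on the table among the containers, 170 mm long, under 25 mm high. Bystander. Origin on its underside, x along its length.
- dish: Small aluminium dish, 100 mm across, 28 mm high. Bystander. Origin: centre of its underside.
- cup: Clear plastic drinking cup, 72 mm across, 80 mm high. Bystander. Origin: centre of its underside.
- plate: White plate, 200 mm across, 20 mm high. Bystander. Origin: centre of its underside.
- water: Large clear water bottle, 86 mm across, 290 mm high, standing. Bystander. Origin: centre of its underside.
- snackbox: Open clear plastic snack box, 160 x 120 mm, 55 mm high. Bystander. Origin: centre of its underside.
Things that resemble listed ones, but are neither listed nor needed, are in the scene too. Leave any orange or purple look-alike of the canister alone.

How it is judged:
By the outcome, as a careful person would: the job done as asked, in the order asked, and still so for the second after the job is handed in, with the robot touching nothing.
It also fails if it takes over 72 s, if anything falls off the work surface, if the arm or the gripper's body presses on something with over 40 N, if the wrist force passes 120 N, or if a joint passes its speed limit or range.

## Working session

There is one attempt and no reset: what is moved stays moved. The work goes in short steps, Python scripts to look and compute and a tool call to move; the robot and the scene stay as the last step left them, time stands still between calls to the robot, and variables do not carry over. Pictures are saved under pics/ and viewed, at most 10 in all, crops included, and the job is handed in when it is done.

Besides the shell and the picture viewer there is one more tool, called after "Request:" by a JSON object that holds its "method" and its "body". drive_tool: Moves the arm, as the interface text tells. Shifts and turns lie within -1 to 1; 1 stands for 200 mm of shift or 45 degrees of turn. Its arguments: {"type":"object","properties":{"targets":{"type":"array"},"grip_force":{"type":"number"}},"required":["targets"]}

```bash
mkdir -p pics; ls; python3 - <<'E'
from station import bot
import cv2
for n in("scene","top"):
    cv2.imwrite(f"pics/{n}0.png",bot.capture(n)); print(n,bot.camera_params(n))
s=bot.get_state();print(s)
E
```

```text
pics
scene {'fovy': 57.14837634459608, 'cx': 312.57495826695197, 'cy': 240.43317437379986, 'view': array([[-8.37252622e-01,  5.46673598e-01,  1.24909694e-02,
         5.09269883e+02],
       [-4.48400982e-01, -6.99459658e-01,  5.56500446e-01,
         1.66713348e+02],
       [ 3.12961031e-01,  4.60330495e-01,  8.30753410e-01,
        -1.36264373e+03],
       [ 0.00000000e+00,  0.00000000e+00,  0.00000000e+00,
         1.00000000e+00]])}
top {'fovy': 43.53099351308341, 'cx': 328.1076608644135, 'cy': 233.7275016638566, 'view': array([[-2.03072734e-03, -9.99956181e-01, -9.13855539e-03,
        -3.15842349e+01],
       [ 9.81477833e-01, -3.74366912e-03,  1.91539158e-01,
        -5.44657987e+02],
       [-1.91564977e-01, -8.58032573e-03,  9.81442427e-01,
        -1.71214257e+03],
       [ 0.00000000e+00,  0.00000000e+00,  0.00000000e+00,
         1.00000000e+00]])}
{'time_s': 0.1, 'joint_pos': array([-1.32301419e+00,  2.60600454e-01, -1.39235761e-01,  1.17267953e+00,
        1.80099195e-05,  1.57078554e+00]), 'qvel': array([-0.00174727,  0.00029012,  0.00382218,  0.00215094,  0.00138295,
        0.0003176 ]), 'joint_efforts': array([ 2.91730203e-04, -4.06507802e+01,  2.54528296e+01,  1.01013031e-02,
        1.52576640e-04, -1.76902407e-06]), 'eef_pos': array([ 128.61681113, -508.38192256,  230.55912078]), 'eef_rot': array([-8.54230563e-04,  9.92334281e-01,  1.23579675e-01, -9.72971703e-05]), 'ft_force': array([ 0.05300529, -0.74173214,  0.11657848]), 'wrist_torque': array([0.01631611, 0.00272761, 0.02429793]), 'finger_force': 0.0, 'gripper_width': 0.9993682641042051}
```

View pics/scene0.png

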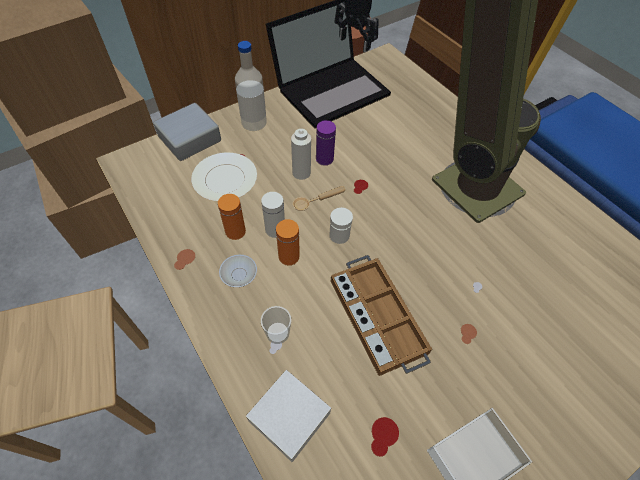

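View pics/top0.png

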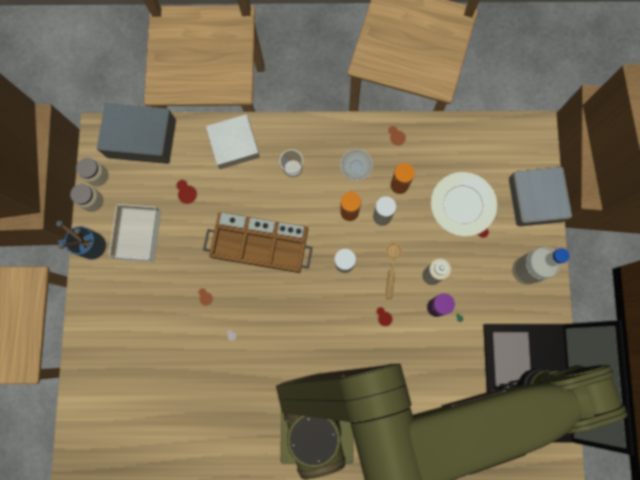

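The top view shows the carrier around (260,242), with tags 1, 2, 3 from left to right, the jar at (345,260), the canister at (386,207) and the bottle at (440,269). The orange and purple look-alikes are close by. I'll enlarge both views.

```bash
python3 - <<'E'
import cv2
a=cv2.imread("pics/top0.png")[150:320,200:460]; cv2.imwrite("pics/topc.png",cv2.resize(a,None,fx=3,fy=3,interpolation=cv2.INTER_CUBIC))
a=cv2.imread("pics/scene0.png")[115:385,210:440]; cv2.imwrite("pics/scenec.png",cv2.resize(a,None,fx=2.2,fy=2.2,interpolation=cv2.INTER_CUBIC))
E
```

```text
(no output)
```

View pics/topc.png

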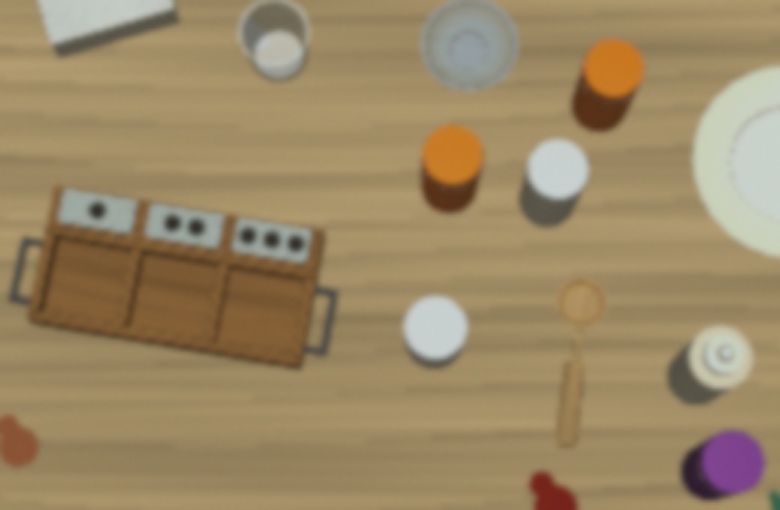

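View pics/scenec.png

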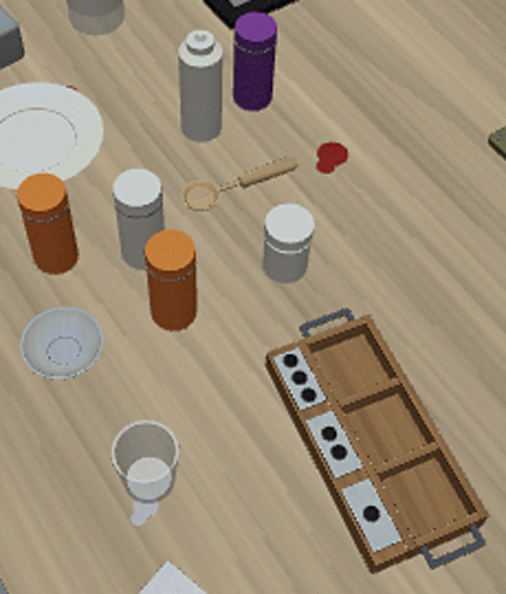

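Top crop: jar lid (436,328), canister lid (558,169), nozzle (725,353), dots (97,210), (184,224.5) and (271.5,239.5). Scene crop: jar (289,224), canister (138,188), nozzle (201,37), dots (372,514), (334,443) and (299.5,378). Next I'll check both cameras against the known heights.

```bash
cat > h.py <<'E'
import numpy as np
from station import bot
P={n:bot.camera_params(n) for n in("scene","top")}
def ray(n,u,v):
    p=P[n]; f=240/np.tan(np.radians(p["fovy"]/2)); V=p["view"]; R=V[:3,:3]
    return -R.T@V[:3,3], R.T@np.array([(u-p["cx"])/f,-(v-p["cy"])/f,-1])
def at(n,u,v,z):
    c,d=ray(n,u,v); return c+d*(z-c[2])/d[2]
def proj(n,X):
    p=P[n]; f=240/np.tan(np.radians(p["fovy"]/2)); x=p["view"][:3,:3]@X+p["view"][:3,3]
    return p["cx"]-f*x[0]/x[2], p["cy"]+f*x[1]/x[2]
E
python3 - <<'E'
from h import *
T=lambda U,V:("top",(U+.5)/3-.5+200,(V+.5)/3-.5+150)
S=lambda U,V:("scene",(U+.5)/2.2-.5+210,(V+.5)/2.2-.5+115)
D=dict(jar=(90,(436,328),(289,224)),can=(135,(558,169),(138,188)),noz=(175,(725,353),(201,37)),
 d1=(41,(97,210),(372,514)),d2=(41,(184,224.5),(334,443)),d3=(41,(271.5,239.5),(299.5,378)),
 cFL=(35,(60,187),(378,571)),cFR=(35,(324,231),(267,353)),cNR=(35,(302,369),(371,317)),cNL=(35,(30,322),(486,517)))
for k,(z,t,s) in D.items():
    print(k,at(*T(*t),z)[:2].round(1),at(*S(*s),z)[:2].round(1))
E
```

```text
jar [463.7 -81.5] [466.1 -80.2]
can [ 607.5 -196.3] [ 608.4 -194.4]
noz [ 427.2 -339.1] [ 430.4 -335.3]
d1 [590.5 252.6] [589.5 252.9]
d2 [575.5 166. ] [574.8 165.7]
d3 [560.   79.3] [559.8  79.2]
cFL [615.4 291.3] [619.8 303.1]
cFR [569.6  27.7] [570.5  29.1]
cNR [432.1  48.6] [436.6  56.1]
cNL [479.4 316.4] [487.2 320.4]
```

The two cameras agree within about 3 mm and the dot pitch is 88 mm. Averaged positions:
- **Carrier:** yaw -9.8°
- **Pockets:** P1 (522,264.5), P2 (507,177.5), P3 (492,91)
- **Jar:** (465,-81)
- **Canister:** (608,-195.5)
- **Bottle:** (429,-337.5)

I'll move towards the jar, turning the closing line to the carrier's x (+66°).

Request:
{"method": "drive_tool", "body": {"targets": [[-1,0.84,1,0,0,0,0.73],[-1,0.84,1,0,0,0,0.73],[-1,0.84,1,0,0,0,0.73],[-1,0.84,1,0,0,0,0.73],[-1,0.84,1,0,0,0,0.73],[-1,0.84,1,0,0,0,0.73]], "grip_force": 35}}

```text
time_s: 0.85
eef_pos: [296.9, -308.7, 231.1]
eef_rot: [-0.0, 0.917, 0.4, -0.0]
ft_force: [-0.6, -0.8, 0.1]
gripper_width: 0.997
finger_force: 0.0
```

Request:
{"method": "drive_tool", "body": {"targets": [[-1,0.84,1,0,0,0,0.74],[-1,0.84,1,0,0,0,0.74],[-1,0.84,1,0,0,0,0.74],[-1,0.84,1,0,0,0,0.74],[-1,0.84,1,0,0,0,0.74],[-1,0.84,1,0,0,0,0.74],[-1,0.84,1,0,0,0,0.74]]}}

```text
time_s: 1.72
eef_pos: [463.7, -110.7, 231.1]
eef_rot: [-0.0, 0.765, 0.644, -0.001]
ft_force: [-0.2, -0.3, -0.1]
gripper_width: 0.998
finger_force: 0.0
```

Request:
{"method": "drive_tool", "body": {"targets": [[-1,0,0.14,0,0,0,0],[-1,0,0.14,-0.2,0,0,0],[-1,0,0.14,-0.4,0,0,0],[-1,0,0.14,-0.55,0,0,0],[-1,0,0.14,-0.7,0,0,0],[-1,0,0.14,-0.8,0,0,0],[-1,0,0.14,-0.88,0,0,0],[-1,0,0.14,-0.88,0,0,0]]}}

```text
time_s: 2.72
eef_pos: [462.8, -82.2, 54.5]
eef_rot: [-0.001, 0.765, 0.644, -0.001]
ft_force: [0.2, 0.6, -0.1]
gripper_width: 0.998
finger_force: 0.0
```

```bash
python3 - <<'E'
from h import *
import cv2
s=bot.capture("scene");t=bot.capture("top")
a=cv2.resize(s[150:290,270:430],None,fx=3,fy=3);b=cv2.resize(t[190:330,290:400],None,fx=3,fy=3)
cv2.imwrite("pics/j1.png",np.hstack([a,b]))
E
```

```text
(no output)
```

View pics/j1.png

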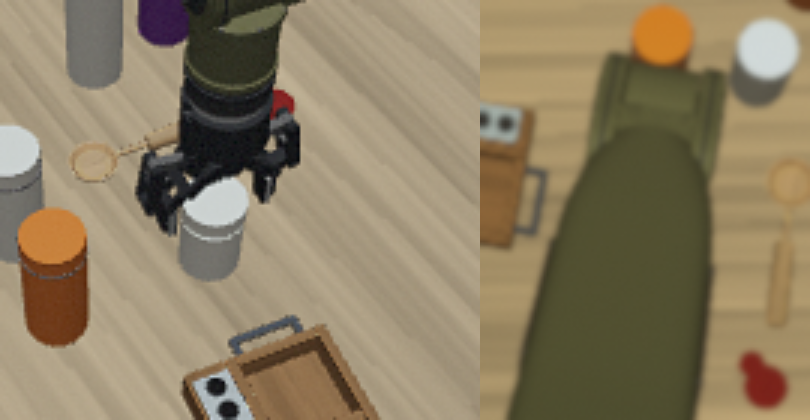

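The fingers straddle the jar: tips at about (165,230) and (262,195) in the crop, midpoint on the jar's axis at about (213,214). Closing.

Request:
{"method": "drive_tool", "body": {"targets": [[1,0,0,0,0,0,0],[1,0,0,0,0,0,0],[1,0,0,0,0,0,0],[1,0,0,0,0,0,0],[1,0,0,0,0,0,0],[1,0,0,0,0,0,0],[1,0,0,0,0,0,0],[1,0,0,0,0,0,0]]}}

```text
time_s: 3.82
eef_pos: [465.3, -81.2, 56.4]
eef_rot: [0.001, 0.764, 0.645, 0.0]
ft_force: [-2.2, -0.1, 4.9]
gripper_width: 0.686
finger_force: 37.0
```

Request:
{"method": "drive_tool", "body": {"targets": [[1,0,0,0.1,0,0,0],[1,0,0,0.3,0,0,0],[1,0,0,0.5,0,0,0],[1,0,0,0.5,0,0,0]]}}

```text
time_s: 4.32
eef_pos: [467.3, -81.3, 158.2]
eef_rot: [0.003, 0.764, 0.645, 0.002]
ft_force: [-0.6, 1.0, -3.7]
gripper_width: 0.686
finger_force: 39.5
```

Request:
{"method": "drive_tool", "body": {"targets": [[1,0.04,0.25,0,0,0,0],[1,0.08,0.5,0,0,0,0],[1,0.11,0.75,0,0,0,0],[1,0.14,0.9,0,0,0,0],[1,0.14,0.9,0,0,0,0]]}}

```text
time_s: 4.95
eef_pos: [492.1, 100.9, 153.6]
eef_rot: [-0.001, 0.763, 0.647, -0.001]
ft_force: [-0.5, -0.7, -3.0]
gripper_width: 0.688
finger_force: 39.1
```

Request:
{"method": "drive_tool", "body": {"targets": [[1,0.04,0.25,0,0,0,0],[1,0.08,0.5,0,0,0,0],[1,0.12,0.7,0,0,0,0],[1,0.145,0.825,0,0,0,0],[1,0.145,0.825,0,0,0,0],[1,0.145,0.825,0,0,0,0],[1,0.145,0.825,0,0,0,0],[1,0.145,0.825,0,0,0,0],[1,0.145,0.825,0,0,0,0]]}}

```text
time_s: 6.08
eef_pos: [521.8, 263.5, 155.5]
eef_rot: [0.0, 0.764, 0.645, 0.0]
ft_force: [0.0, 0.0, -2.7]
gripper_width: 0.687
finger_force: 38.8
```

```bash
python3 - <<'E'
from h import *
import cv2
s=bot.capture("scene");x,y=bot.get_state()["eef_pos"][:2];print(x,y)
z=bot.get_state()["eef_pos"][2]
print([np.round(proj("scene",np.array(p)),1) for p in ((x,y,z-55.5),(522,264.5,z-55.5),(x,y,z+35))])
cv2.imwrite("pics/j2.png",cv2.resize(s[240:420,300:480],None,fx=3,fy=3,interpolation=cv2.INTER_CUBIC))
E
```

```text
521.8207937264453 263.7031028067025
[array([409. , 327.3]), array([409.2, 327.6]), array([417.5, 310.3])]
```

View pics/j2.png

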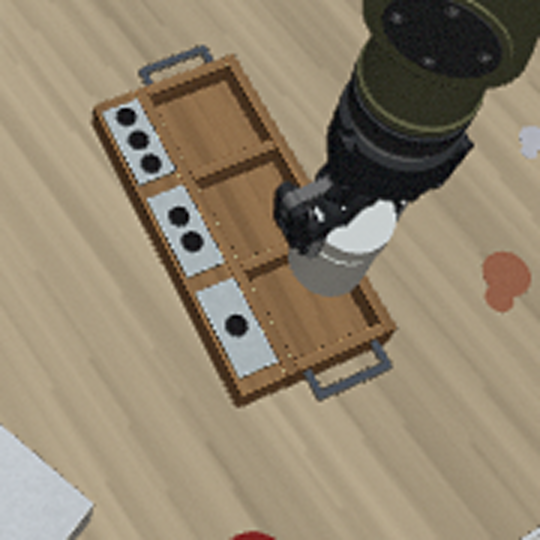

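The jar hangs upright; its base centre is near crop (328,266), as predicted for pocket 1. Lowering gently.

Request:
{"method": "drive_tool", "body": {"targets": [[1,0,0,-0.15,0,0,0],[1,0,0,-0.28,0,0,0],[1,0,0,-0.37,0,0,0],[1,0,0,-0.41,0,0,0],[1,0,0,-0.43,0,0,0],[1,0,0,-0.44,0,0,0],[1,0,0,-0.448,0,0,0],[1,0,0,-0.454,0,0,0],[1,0,0,-0.46,0,0,0],[1,0,0,-0.46,0,0,0],[1,0,0,-0.46,0,0,0]]}}

```text
time_s: 7.5
eef_pos: [522.2, 264.0, 65.0]
eef_rot: [0.0, 0.764, 0.645, 0.001]
ft_force: [-2.2, -1.0, 6.7]
gripper_width: 0.685
finger_force: 39.6
```

Contact with the floor (Fz went from -2.7 to +6.7 N). Releasing and lifting.

Request:
{"method": "drive_tool", "body": {"targets": [[0.2,0,0,0,0,0,0],[-0.3,0,0,0,0,0,0],[-0.6,0,0,0,0,0,0],[-1,0,0,0,0,0,0],[-1,0,0,0,0,0,0],[-1,0,0,0,0,0,0],[-1,0,0,0.1,0,0,0],[-1,0,0,0.3,0,0,0],[-1,0,0,0.55,0,0,0],[-1,0,0,0.8,0,0,0],[-1,0,0,0.8,0,0,0]]}}

```text
time_s: 8.88
eef_pos: [524.5, 265.4, 228.1]
eef_rot: [0.001, 0.764, 0.645, 0.005]
ft_force: [0.0, -0.2, -0.6]
gripper_width: 1.005
finger_force: 0.0
```

```bash
python3 - <<'E'
from h import *
T=lambda U,V:("top",(U+.5)/3-.5+200,(V+.5)/3-.5+150)
S=lambda U,V:("scene",(U+.5)/2.2-.5+210,(V+.5)/2.2-.5+115)
for k,t,s in(("oA",(452,155),(170,251)),("oB",(613,68),(43,193)),("pur",(733,461),(255,27))):
    print(k,at(*T(*t),135)[:2].round(),at(*S(*s),135)[:2].round())
E
```

```text
oA [621. -97.] [624. -96.]
oB [ 706. -251.] [ 707. -248.]
pur [ 334. -350.] [ 335. -350.]
```

Request:
{"method": "drive_tool", "body": {"targets": [[-1,0.2,-1,0,0,0,0],[-1,0.2,-1,0,0,0,0],[-1,0.2,-1,0,0,0,0],[-1,0.2,-1,0,0,0,0]]}}

```text
time_s: 9.38
eef_pos: [561.5, 60.7, 222.1]
eef_rot: [-0.0, 0.765, 0.643, -0.001]
ft_force: [-0.6, -0.2, 0.2]
gripper_width: 0.998
finger_force: 0.0
```

Request:
{"method": "drive_tool", "body": {"targets": [[-1,0.2,-1,0,0,0,0.67],[-1,0.2,-1,0,0,0,0.67],[-1,0.2,-1,0,0,0,0.67],[-1,0.2,-1,0,0,0,0.67],[-1,0.2,-1,0,0,0,0.67]]}}

```text
time_s: 10.0
eef_pos: [601.7, -136.7, 222.2]
eef_rot: [-0.001, 0.571, 0.821, 0.0]
ft_force: [-0.0, -0.1, 0.2]
gripper_width: 1.001
finger_force: 0.0
```

Request:
{"method": "drive_tool", "body": {"targets": [[-1,0.03,-0.3,0,0,0,0],[-1,0.03,-0.3,0,0,0,0],[-1,0.03,-0.3,0,0,0,0],[-1,0.03,-0.3,-0.15,0,0,0],[-1,0.03,-0.3,-0.3,0,0,0],[-1,0.03,-0.3,-0.45,0,0,0],[-1,0.03,-0.3,-0.6,0,0,0],[-1,0.03,-0.3,-0.69,0,0,0],[-1,0.03,-0.3,-0.69,0,0,0],[-1,0.03,-0.3,-0.69,0,0,0]]}}

```text
time_s: 11.25
eef_pos: [608.4, -194.8, 86.3]
eef_rot: [0.0, 0.569, 0.822, 0.0]
ft_force: [0.6, -0.3, 1.2]
gripper_width: 0.999
finger_force: 0.0
```

```bash
python3 - <<'E'
from h import *
import cv2
s=bot.capture("scene")
cv2.imwrite("pics/c1.png",cv2.resize(s[120:390,200:460],None,fx=2.2,fy=2.2,interpolation=cv2.INTER_CUBIC))
E
```

```text
(no output)
```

View pics/c1.png

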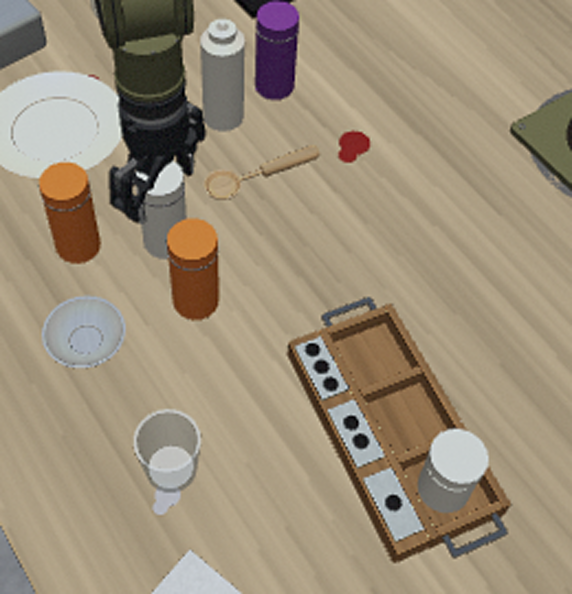

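The jar stands upright in pocket 1 (crop (455,475)), and the fingers straddle the canister at (162,190), clear of both orange ones. Gripping and lifting.

Request:
{"method": "drive_tool", "body": {"targets": [[1,0,0,0,0,0,0],[1,0,0,0,0,0,0],[1,0,0,0,0,0,0],[1,0,0,0,0,0,0],[1,0,0,0,0,0,0],[1,0,0,0,0,0,0],[1,0,0,0,0,0,0],[1,0,0,0,0,0,0]]}}

```text
time_s: 12.3
eef_pos: [608.3, -196.3, 86.4]
eef_rot: [0.001, 0.57, 0.822, 0.0]
ft_force: [-1.2, 0.8, 5.1]
gripper_width: 0.67
finger_force: 38.3
```

Request:
{"method": "drive_tool", "body": {"targets": [[1,0,0,0.1,0,0,0],[1,0,0,0.3,0,0,0],[1,0,0,0.55,0,0,0],[1,0,0,0.8,0,0,0],[1,0,0,0.8,0,0,0]]}}

```text
time_s: 12.92
eef_pos: [610.1, -196.8, 249.5]
eef_rot: [0.004, 0.57, 0.822, 0.001]
ft_force: [0.7, -0.1, -2.9]
gripper_width: 0.664
finger_force: 38.7
```

Request:
{"method": "drive_tool", "body": {"targets": [[1,-0.07,0.25,0,0,0,-0.17],[1,-0.13,0.5,0,0,0,-0.34],[1,-0.19,0.75,0,0,0,-0.51],[1,-0.25,0.94,0,0,0,-0.67],[1,-0.25,0.94,0,0,0,-0.67],[1,-0.25,0.94,0,0,0,-0.67]]}}

```text
time_s: 13.68
eef_pos: [557.2, -8.2, 243.8]
eef_rot: [-0.001, 0.764, 0.645, -0.001]
ft_force: [-0.1, 1.3, -1.9]
gripper_width: 0.667
finger_force: 38.6
```

Request:
{"method": "drive_tool", "body": {"targets": [[1,-0.07,0.25,0,0,0,0],[1,-0.13,0.5,0,0,0,0],[1,-0.19,0.75,0,0,0,0],[1,-0.255,0.93,0,0,0,0],[1,-0.255,0.93,0,0,0,0],[1,-0.255,0.93,0,0,0,0],[1,-0.255,0.93,0,0,0,0],[1,-0.255,0.93,0,0,0,0],[1,-0.255,0.93,0,0,0,0]]}}

```text
time_s: 14.8
eef_pos: [507.0, 177.5, 245.3]
eef_rot: [0.0, 0.764, 0.645, 0.0]
ft_force: [-0.0, -0.0, -3.8]
gripper_width: 0.669
finger_force: 38.9
```

Request:
{"method": "drive_tool", "body": {"targets": [[1,0,0,-0.2,0,0,0],[1,0,0,-0.4,0,0,0],[1,0,0,-0.55,0,0,0],[1,0,0,-0.65,0,0,0],[1,0,0,-0.7,0,0,0],[1,0,0,-0.72,0,0,0],[1,0,0,-0.735,0,0,0],[1,0,0,-0.745,0,0,0],[1,0,0,-0.752,0,0,0],[1,0,0,-0.755,0,0,0],[1,0,0,-0.755,0,0,0],[1,0,0,-0.755,0,0,0]]}}

```text
time_s: 16.3
eef_pos: [506.9, 178.1, 94.6]
eef_rot: [0.0, 0.764, 0.645, 0.0]
ft_force: [-0.8, -0.9, -0.3]
gripper_width: 0.664
finger_force: 39.1
```

Request:
{"method": "drive_tool", "body": {"targets": [[1,0,0,-0.003,0,0,0],[1,0,0,-0.005,0,0,0],[1,0,0,-0.005,0,0,0],[1,0,0,-0.005,0,0,0]]}}

```text
time_s: 16.8
eef_pos: [506.9, 178.1, 94.5]
eef_rot: [0.0, 0.764, 0.645, 0.0]
ft_force: [-2.1, -0.8, 7.4]
gripper_width: 0.666
finger_force: 40.0
```

Request:
{"method": "drive_tool", "body": {"targets": [[0.2,0,0,0,0,0,0],[-0.3,0,0,0,0,0,0],[-0.6,0,0,0,0,0,0],[-1,0,0,0,0,0,0],[-1,0,0,0,0,0,0],[-1,0,0,0,0,0,0],[-1,0,0,0.1,0,0,0],[-1,0,0,0.3,0,0,0],[-1,0,0,0.55,0,0,0],[-1,0,0,0.8,0,0,0],[-1,0,0,0.8,0,0,0]]}}

```text
time_s: 18.18
eef_pos: [509.5, 179.0, 257.8]
eef_rot: [0.002, 0.764, 0.645, 0.004]
ft_force: [0.3, -0.2, 0.3]
gripper_width: 1.003
finger_force: 0.0
```

Request:
{"method": "drive_tool", "body": {"targets": [[-1,-0.13,-0.86,0,0,0,0],[-1,-0.13,-0.86,0,0,0,0],[-1,-0.13,-0.86,0,0,0,0],[-1,-0.13,-0.86,0,0,0,0]]}}

```text
time_s: 18.68
eef_pos: [479.4, 3.4, 252.3]
eef_rot: [-0.0, 0.766, 0.643, -0.001]
ft_force: [0.5, 1.2, -0.3]
gripper_width: 0.996
finger_force: 0.0
```

Request:
{"method": "drive_tool", "body": {"targets": [[-1,-0.13,-0.86,0,0,0,-0.89],[-1,-0.13,-0.86,0,0,0,-0.89],[-1,-0.13,-0.86,0,0,0,-0.89],[-1,-0.13,-0.86,0,0,0,-0.89],[-1,-0.13,-0.86,0,0,0,-0.89]]}}

```text
time_s: 19.3
eef_pos: [454.8, -165.6, 252.5]
eef_rot: [-0.001, 0.939, 0.345, -0.0]
ft_force: [-0.2, 0.1, -0.1]
gripper_width: 1.001
finger_force: 0.0
```

Request:
{"method": "drive_tool", "body": {"targets": [[-1,-0.13,-0.855,0,0,0,0],[-1,-0.13,-0.855,0,0,0,0],[-1,-0.13,-0.855,0,0,0,0],[-1,-0.13,-0.855,0,0,0,0],[-1,-0.13,-0.855,0,0,0,0]]}}

```text
time_s: 19.92
eef_pos: [429.1, -335.6, 252.8]
eef_rot: [-0.001, 0.938, 0.346, -0.0]
ft_force: [0.7, 0.6, 0.5]
gripper_width: 1.003
finger_force: 0.0
```

Request:
{"method": "drive_tool", "body": {"targets": [[-1,0,0,-0.1,0,0,0],[-1,0,0,-0.25,0,0,0],[-1,0,0,-0.4,0,0,0],[-1,0,0,-0.55,0,0,0],[-1,0,0,-0.65,0,0,0],[-1,0,0,-0.7,0,0,0],[-1,0,0,-0.725,0,0,0],[-1,0,0,-0.725,0,0,0],[-1,0,0,-0.725,0,0,0]]}}

```text
time_s: 21.05
eef_pos: [429.3, -337.3, 109.1]
eef_rot: [0.001, 0.939, 0.345, 0.0]
ft_force: [1.1, 0.7, -0.6]
gripper_width: 1.001
finger_force: 0.0
```

```bash
python3 - <<'E'
from h import *
import cv2
s=bot.capture("scene")
cv2.imwrite("pics/b1.png",cv2.resize(s[100:390,230:460],None,fx=2,fy=2,interpolation=cv2.INTER_CUBIC))
E
```

```text
(no output)
```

View pics/b1.png

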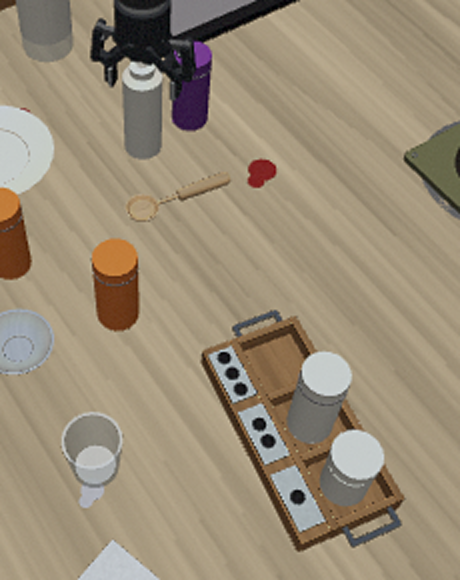

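The jar and the canister both stand upright in their pockets, and the fingers straddle the bottle at (142,85), clear of the purple one. Gripping.

Request:
{"method": "drive_tool", "body": {"targets": [[1,0,0,0,0,0,0],[1,0,0,0,0,0,0],[1,0,0,0,0,0,0],[1,0,0,0,0,0,0],[1,0,0,0,0,0,0],[1,0,0,0,0,0,0],[1,0,0,0,0,0,0],[1,0,0,0,0,0,0]], "grip_force": 45}}

```text
time_s: 22.1
eef_pos: [429.4, -337.6, 109.0]
eef_rot: [0.001, 0.939, 0.344, 0.0]
ft_force: [1.7, -1.1, 6.6]
gripper_width: 0.66
finger_force: 48.5
```

Request:
{"method": "drive_tool", "body": {"targets": [[1,0,0,0.1,0,0,0],[1,0,0,0.3,0,0,0],[1,0,0,0.55,0,0,0],[1,0,0,0.75,0,0,0],[1,0,0,0.75,0,0,0]]}}

```text
time_s: 22.72
eef_pos: [429.7, -337.6, 260.3]
eef_rot: [0.002, 0.939, 0.344, 0.001]
ft_force: [0.5, 0.1, -3.8]
gripper_width: 0.664
finger_force: 49.6
```

Request:
{"method": "drive_tool", "body": {"targets": [[1,0.03,0.25,0,0,0,0.22],[1,0.06,0.5,0,0,0,0.44],[1,0.09,0.66,0,0,0,0.66],[1,0.105,0.72,0,0,0,0.89],[1,0.105,0.72,0,0,0,0.89]]}}

```text
time_s: 23.35
eef_pos: [448.2, -191.5, 255.8]
eef_rot: [-0.002, 0.764, 0.645, -0.001]
ft_force: [-1.1, -0.2, -3.3]
gripper_width: 0.66
finger_force: 49.9
```

Request:
{"method": "drive_tool", "body": {"targets": [[1,0.04,0.25,0,0,0,0],[1,0.08,0.5,0,0,0,0],[1,0.105,0.72,0,0,0,0],[1,0.105,0.72,0,0,0,0]]}}

```text
time_s: 23.85
eef_pos: [470.1, -47.2, 256.7]
eef_rot: [-0.001, 0.764, 0.645, -0.001]
ft_force: [-0.2, -1.2, -3.7]
gripper_width: 0.663
finger_force: 48.9
```

Request:
{"method": "drive_tool", "body": {"targets": [[1,0.03,0.2,0,0,0,0],[1,0.06,0.4,0,0,0,0],[1,0.09,0.6,0,0,0,0],[1,0.105,0.7,0,0,0,0],[1,0.105,0.7,0,0,0,0],[1,0.105,0.7,0,0,0,0],[1,0.105,0.7,0,0,0,0],[1,0.105,0.7,0,0,0,0]]}}

```text
time_s: 24.85
eef_pos: [491.7, 90.2, 258.3]
eef_rot: [0.0, 0.765, 0.644, -0.0]
ft_force: [-0.8, 0.7, -3.4]
gripper_width: 0.666
finger_force: 48.7
```

Request:
{"method": "drive_tool", "body": {"targets": [[1,0,0,-0.15,0,0,0],[1,0,0,-0.35,0,0,0],[1,0,0,-0.5,0,0,0],[1,0,0,-0.6,0,0,0],[1,0,0,-0.65,0,0,0],[1,0,0,-0.67,0,0,0],[1,0,0,-0.685,0,0,0],[1,0,0,-0.695,0,0,0],[1,0,0,-0.702,0,0,0],[1,0,0,-0.706,0,0,0],[1,0,0,-0.708,0,0,0],[1,0,0,-0.708,0,0,0]]}}

```text
time_s: 26.35
eef_pos: [491.9, 91.1, 117.1]
eef_rot: [0.0, 0.764, 0.645, 0.0]
ft_force: [-0.6, 0.4, 0.0]
gripper_width: 0.665
finger_force: 49.5
```

Request:
{"method": "drive_tool", "body": {"targets": [[1,0,0,-0.003,0,0,0],[1,0,0,-0.005,0,0,0],[1,0,0,-0.005,0,0,0],[1,0,0,-0.005,0,0,0]]}}

```text
time_s: 26.85
eef_pos: [492.0, 91.0, 117.0]
eef_rot: [0.0, 0.764, 0.645, 0.0]
ft_force: [-2.7, -0.9, 7.6]
gripper_width: 0.664
finger_force: 50.3
```

On the floor (Fz +7.6 N). Releasing, lifting and moving aside.

Request:
{"method": "drive_tool", "body": {"targets": [[0.2,0,0,0,0,0,0],[-0.3,0,0,0,0,0,0],[-0.6,0,0,0,0,0,0],[-1,0,0,0,0,0,0],[-1,0,0,0,0,0,0],[-1,0,0,0,0,0,0],[-1,0,0,0.1,0,0,0],[-1,0,0,0.3,0,0,0],[-1,0,0,0.55,0,0,0],[-1,0,0,0.8,0,0,0],[-1,0,0,0.8,0,0,0]]}}

```text
time_s: 28.22
eef_pos: [494.4, 91.6, 279.9]
eef_rot: [0.002, 0.764, 0.645, 0.004]
ft_force: [-0.2, 0.3, -0.1]
gripper_width: 0.997
finger_force: 0.0
```

Request:
{"method": "drive_tool", "body": {"targets": [[-1,-0.3,-0.9,0,0,0,0],[-1,-0.3,-0.9,0,0,0,0],[-1,-0.3,-0.9,0,0,0,0],[-1,-0.3,-0.9,0,0,0,0],[-1,-0.3,-0.9,0,0,0,0],[-1,-0.3,-0.9,0,0,0,0]]}}

```text
time_s: 28.98
eef_pos: [432.1, -87.8, 275.3]
eef_rot: [-0.0, 0.763, 0.646, -0.0]
ft_force: [-0.2, 0.6, -0.0]
gripper_width: 1.0
finger_force: 0.0
```

```bash
python3 - <<'E'
from h import *
import cv2
s=bot.capture("scene")
cv2.imwrite("pics/f.png",cv2.resize(s[100:390,180:460],None,fx=2,fy=2,interpolation=cv2.INTER_CUBIC))
E
```

```text
(no output)
```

View pics/f.png

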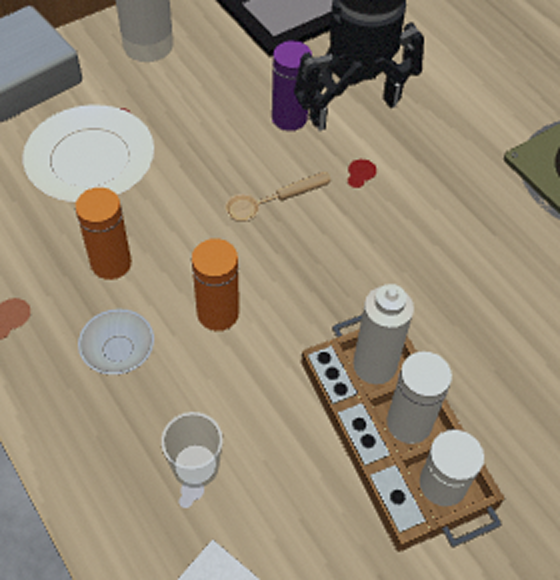

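The jar, canister and bottle stand upright in pockets 1, 2 and 3 at (452,470), (418,400) and (383,340). The bystanders in view are unmoved and the gripper is clear.

```bash
python3 -c "
from station import bot
print(bot.sign_off())"
```

```text
the job is handed in; nothing more can be done
None
```

The jar, canister and bottle were set down in that order, upright in the one-, two- and three-dot pockets, and the job was handed in at about 29 s with the gripper clear; no verdict came back.

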